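Close up the tube racks with the tray's follower and catch it in its notch

ROBOT

A 6-joint arm with a two-finger parallel gripper is mounted at the origin on the work surface. World frame = base frame: x ahead of the robot, y to its left, z up, the work surface at z = 0. Lengths are in m, angles in rad, forces in N, time in s.
With the tool pointing down it reaches from about 0.35 to 0.85 m from the base axis. Payload 8.1 kg.
Tool frame: the origin (TCP) lies midway between the tips of the shut fingers; the grasp point (between the pads) lies 19 mm behind it; z points along the fingers, y is the line along which they close (so a half turn about z gives the same grasp; the last joint's range is limited). The gripper opens to 85 mm and grips with 20 to 120 N. Pads are 22 mm wide; open, the fingers measure 114 mm over their backs; the gripper's body (76 mm by 85 mm) begins 54 mm behind the grasp point. The pads swing forward as they close: fully open they stand 13 mm farther back than shut.
Start: joints at [1.158, 0.13, 1.488, -0, 1.523, -0.085], TCP at [0.193, 0.568, 0.231] pointing down, gripper open.
Joint ranges: [-2.96, 2.96], [-0.89, 2.26], [0.02, 2.5], [-1.34, 4.48], [0, 2.73], [-2.66, 2.66]. Speed limits (rad/s): [2.39, 2.39, 2.79, 3.14, 3.14, 3.14].

INTERFACE

Orientations are given as a unit quaternion [x, y, z, w].
In Python, from rig import * gives the robot as it stands.
- The arm moves only by the shell command python3 -m pendant 'ROWS' [FORCE]. ROWS is JSON, one flat list of numbers, 7 for each row, row after row: the gripper's target within -1 to 1 (shut at 1, half-way at 0, fully open at -1), then the shift along the tool's x, y, z in units of 50 mm (1.0 is 50 mm), then the turn, a rotation vector about the tool's x, y, z in units of pi rad (1.0 is pi rad). A call has exactly 10 rows; each row shifts and turns the commanded pose from where the row before left it, along the tool's axes as they then stand; what a row does not reach is not made up. A row lasts 1/10 s, in which the tool goes at most 50 mm and 8.59 degrees, less where a joint would pass 70% of its speed; a pose out of reach is approached as far as the arm can. A call with a number of a shift or a turn outside -1 to 1 is refused whole. A call with a gripper value outside its range is refused whole. The fingers move at their own pace and stop on an object; FORCE is the grip in N (left out, the last holds). Time passes only in rows, so rows that do not move let the fingers close, or fill a call up. It gives the time, the measured TCP pose, the force, the opening and the grip force at its end, in the units of the state.
- get_obs(): the state, without advancing time (a new reading comes with each control period).
- snapshot(name): name is "scene" or "side" or "wrist"; returns (picture, depth): 420x560x3 uint8, red, green, blue; 420x560 float32, m along the optical axis (not along the pixel's ray), 0 where there is no reading.
- camera_params(name): a dict with "fx", "fy", "cx", "cy" (pixels), "k1" (the pictures are not rectified: a ray, as slopes to the right and down, at radius r is drawn at 1 + k1 r^2 times it, then the intrinsics apply), "extrinsics" (4x4, takes a point from camera to world coordinates). Camera axes: x right, y down, z forward; pixel columns grow to the right and rows downward; lengths in m; the calibration is good to about 2 mm. A picture is of the moment at which its call begins: read the wrist's pose just before it. camera_params takes no time and is no camera call; for the wrist camera it gives the pose at the moment of the call.
- job_done(): hands the job in; it is judged then, once.
The state is a dict: "time_s": time; "qpos": joint angles; "joint_velocities": joint speeds; "tau": joint torques, N m; "eef_pos": TCP position; "orientation": TCP orientation; "wrist_force": force on the tool from outside, world axes, zero at the start; "torque": the same for the moment, N m; "width": finger opening in m; "grasp_force": force on a finger pad.
Only numpy, scipy, OpenCV 4.12 (cv2) and the standard library are available. Lean on these libraries where they do the work, as an engineer would, in place of code of your own. Each camera call takes 0.05 s, during which the arm holds its last target. There are 200 camera calls.

TASK

Close up the four racks of glass tubes in the analyser's rack tray with its sliding follower: lift and hold up the follower's release bar, and slide the follower until the racks stand together without gaps against the end stop, pressing only gently so that the glass is not squeezed. Then let go of the bar and ease the follower back, never forcing it against its catch, until the catch drops fully into the nearest notch, and leave it caught there, with the racks upright and closed up and the other things on the bench left alone.

Things in the scene. Friction and masses are not known exactly. Their poses are not given: they have to be found in the camera images.
- tray: The fixed rack tray, 290 x 450 mm. Origin: on the bench, under the middle of the rack channel (154 mm wide, floor at z 12 mm). Its y axis is the slide direction, towards the end stop; its -x side, towards the robot, carries the follower's rail and the notched steel strip: flat lands 10.5 mm wide between notches 9.5 mm wide and 7 mm deep, every 20 mm. Its park half (-y) is plain.
- stop (a point): The middle of the foot of the end stop's inner face (a white plate across the channel, its top 72 mm above the bench, facing the tray's -y), on the channel floor, 190 mm along the tray's +y from its origin. Axes as the tray's.
- follower (a joint): Place of the follower along its rail, m: 0 at the park end, growing along the tray's +y to 0.24. An aluminium block, 56 x 80 mm, top 54 mm above the bench, with a steel arm and plate across the channel; about 1.5 N of friction. It starts on the plain park part, where it moves freely; further on it passes the strip's lands only with the bar lifted.
- release_bar (a joint): Lift of the release bar, m: 0 fully down (catch in a notch or on the plain part), 0.007 resting on a land, at most 0.014. Springs and its weight pull it down with 6 N (down) to 10 N (top). The strip is clamped through slots, so where its notches lie is not known: find one by feel, easing the follower along with the bar let go until it drops and the follower stops.
- bar_mid (a point): Middle of the release bar's grip, on its axis: a level round steel bar, 12 mm diameter, along the tray's x, 60 mm free between its legs, when down 92 mm above the bench and 38 mm above the block. It rides on the follower and lifts straight up. Axes as the tray's. Pinch it from above, fingers closing along the tray's y; there is free room on both sides.
- pad: The dark foam pad on the pusher plate, 130 mm wide, 18 mm thick and 54 mm high, which pushes the racks. Origin: the middle of the lower edge of its face, on the side of the racks. Axes as the tray's. The foam gives 1 mm for each 4 N, and at most 7 mm. Its face is 40 mm ahead of the bar (along the tray's +y).
- rack1: The tube rack nearest the end stop: a loose black rack 150 mm long (x), 26 mm thick (y), 60 mm high, 107 mm with its glass tubes, about 0.18 kg, standing across the channel. Origin: the middle of its underside. Pushing the whole row takes about 3 to 6 N. Do not let the pad press on the racks with more than 25 N.
- rack2: The second tube rack, the same in size.
- rack3: The third tube rack, the same in size.
- rack4: The fourth tube rack, nearest the follower's pad, the same in size.
- spare_rack: Bystander: a nearly empty rack of the same size standing on the bench. Origin: the middle of its underside.
- pot: Bystander: a specimen pot, 60 mm across, 75 mm high, standing beyond the tray. Origin: the middle of its underside.
- tip_box: Bystander: a grey box of pipette tips, 118 x 80 x 54 mm, on the bench. Origin: the middle of its underside.
- catch: The steel catch tooth under the release bar's leg nearest the robot, 7.5 mm wide along the slide (2 mm of play in a notch), 36 mm from the bar's middle along the tray's -x; it lifts with the bar. Origin: the middle of its lower end, when down 22 mm above the bench. In a notch it stops the follower dead: do not force it there with more than 25 N.
There are look-alikes about, which are no part of the job. What is shaped like the rack3 but green or pink is not meant.

How it is judged:
On the way, in this order (a step that is already met when the one before it is completed fails the run):
1. the release bar is held up, clear of the strip (lifted more than 8 mm) (value of joint release_bar above 0.008 m), for 0.2 s.
2. the racks stand closed up against the end stop (gaps under 4 mm) with the pad against the last one (y of rack1 in the frame of stop above -0.017 m and horizontal distance between rack1 and rack2 below 0.03 m and horizontal distance between rack2 and rack3 below 0.03 m and horizontal distance between rack3 and rack4 below 0.03 m and y of rack4 in the frame of pad below 0.017 m), for 0.1 s.
At the end, for the whole second after the job is handed in: The release bar is let go and fully down (under 2 mm), its catch in the notch nearest the closed-up row: the pad stands less than 22 mm from the last rack. The four racks stand upright, closed up against the end stop with no gap over 4 mm, and the follower is at rest (value of joint release_bar below 0.002 m and y of rack4 in the frame of pad below 0.035 m and y of rack1 in the frame of stop above -0.017 m and horizontal distance between rack1 and rack2 below 0.03 m and horizontal distance between rack2 and rack3 below 0.03 m and horizontal distance between rack3 and rack4 below 0.03 m and angle between each of rack1, rack2, rack3, rack4's own z axis and vertical below 0.08 rad and velocity of joint follower between -0.005 and 0.005 m/s); the robot touches nothing.
It fails at once if the pad presses on the last rack with more than 25 N (contact force between pad and rack4 above 25 N).
It fails at once if the follower is forced against its catch, or the catch is pressed, with more than 25 N (contact force between catch and anything else above 25 N).
It fails at once if a rack is tipped by more than 17 degrees (angle between any of rack1, rack2, rack3, rack4's own z axis and vertical above 0.3 rad).
It fails at once if a bystander is moved by more than 15 mm (distance of any of spare_rack, pot, tip_box from where it was at the start of the episode above 0.015 m).
It also fails if it takes over 51 s, if anything falls off the work surface, if the arm or the gripper's body presses on something with over 40 N, if the wrist force passes 120 N, or if a joint passes its speed limit or range.

## Working session

There is one attempt and no reset: what is moved stays moved. The work goes in short steps, Python scripts to look and compute and a shell command to move; the robot and the scene stay as the last step left them, time stands still between calls to the robot, and variables do not carry over. Pictures are saved under pics/ and viewed, at most 13 in all, crops included, and the job is handed in when it is done.

```bash
ls; mkdir -p pics
python3 - <<'E'
from rig import *
import cv2
o=get_obs();print(o)
for n in("scene","side","wrist"):
    p,d=snapshot(n);cv2.imwrite(f"pics/{n}0.png",p[:,:,::-1]);
    import numpy as np
    np.save(f"pics/{n}0.npy",d)
    c=camera_params(n);print(n,c)
    np.save(f"pics/{n}0_E.npy",c["extrinsics"])
E
```

```text
pics
{'time_s': 0.0, 'qpos': array([ 1.15763574e+00,  1.31176601e-01,  1.48930418e+00,  2.09051944e-05,
        1.52298289e+00, -8.53556906e-02]), 'joint_velocities': array([-0.00203949,  0.00026267,  0.00083302, -0.00017178, -0.0014058 ,
       -0.00171102]), 'tau': array([-6.21899358e-05, -5.69386768e+01, -5.00556850e+01, -2.18929513e-04,
        1.46943773e-02,  8.39424001e-05]), 'eef_pos': array([0.19290214, 0.56755887, 0.23022153]), 'orientation': array([ 1.63170020e-01,  9.86597521e-01, -9.04024782e-04, -2.40894289e-04]), 'wrist_force': array([-0.30526568, -0.53870446, -0.37744108]), 'torque': array([-0.02773075, -0.02475447, -0.01740631]), 'grasp_force': 0.0, 'width': 0.08551742491946025}
scene {'fx': 475.86851702653206, 'fy': 475.86851702653206, 'cx': 275.60291170586447, 'cy': 207.21842315687178, 'k1': -0.06086280192854323, 'extrinsics': array([[-0.50016901,  0.63843965, -0.58500066,  1.40164187],
       [ 0.86585208,  0.35980306, -0.34762327,  0.56653808],
       [-0.01145145, -0.68039442, -0.73275664,  1.1835275 ],
       [ 0.        ,  0.        ,  0.        ,  1.        ]])}
side {'fx': 466.60699017678775, 'fy': 466.60699017678775, 'cx': 276.09345128619043, 'cy': 211.61563577393244, 'k1': -0.148274537699554, 'extrinsics': array([[ 0.98183587, -0.08385815,  0.17019438,  0.30278921],
       [-0.18914829, -0.5029402 ,  0.84337067, -0.94908425],
       [ 0.01487409, -0.86024355, -0.50966636,  0.66429055],
       [ 0.        ,  0.        ,  0.        ,  1.        ]])}
wrist {'fx': 290.18361953439927, 'fy': 290.18361953439927, 'cx': 275.11635026117915, 'cy': 207.01902389512892, 'k1': -0.021535037183678243, 'extrinsics': array([[ 0.32151273,  0.90117424,  0.29071386,  0.11904896],
       [ 0.94690414, -0.3055135 , -0.10017011,  0.59307592],
       [-0.00145371,  0.30748412, -0.9515521 ,  0.37340348],
       [ 0.        ,  0.        ,  0.        ,  1.        ]])}
```

View pics/scene0.png

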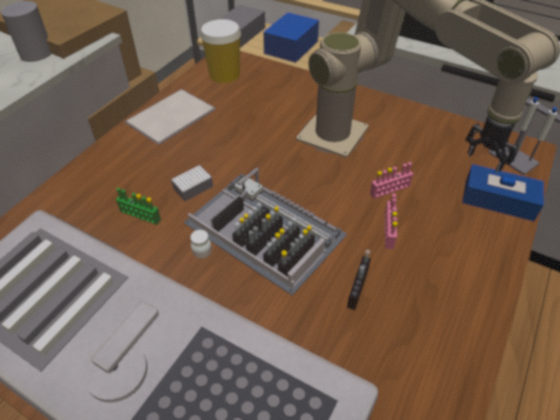

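View pics/side0.png

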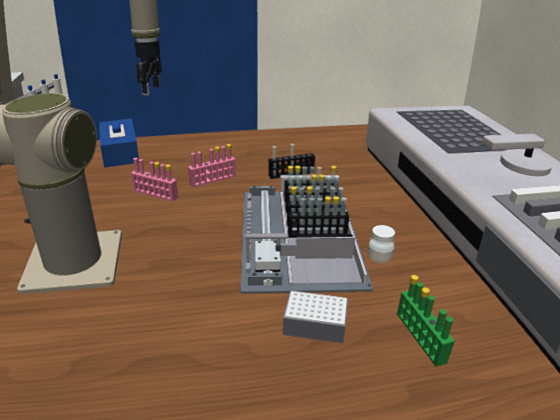

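The scene view shows the tray at about (190-345, 175-285), with the follower's block near (250,187). In the side view the block is near (265,255), with the racks behind it. Next I enlarge both.

```bash
cat > h.py <<'E'
import numpy as np,cv2
from rig import *
def px2ray(c,u,v):
    K=np.array([[c["fx"],0,c["cx"]],[0,c["fy"],c["cy"]],[0,0,1]])
    d=np.array([c["k1"],0,0,0,0.])
    x,y=cv2.undistortPoints(np.array([[[u,v]]],float),K,d)[0,0]
    return np.array([x,y,1.])
def onplane(c,u,v,z):
    E=c["extrinsics"];r=E[:3,:3]@px2ray(c,u,v);o=E[:3,3]
    return o+r*(z-o[2])/r[2]
def atdepth(c,u,v,d):
    return c["extrinsics"][:3,:3]@(px2ray(c,u,v)*d)+c["extrinsics"][:3,3]
def tri(c1,p1,c2,p2):
    A=[];B=[]
    for c,p in((c1,p1),(c2,p2)):
        r=c["extrinsics"][:3,:3]@px2ray(c,*p);r/=np.linalg.norm(r);M=np.eye(3)-np.outer(r,r)
        A.append(M);B.append(M@c["extrinsics"][:3,3])
    return np.linalg.lstsq(np.vstack(A),np.hstack(B),rcond=None)[0]
E
python3 - <<'E'
import cv2,numpy as np
a=cv2.imread("pics/scene0.png")[165:290,185:350];b=cv2.imread("pics/side0.png")[170:295,235:375]
a=cv2.resize(a,None,fx=2.5,fy=2.5,interpolation=2)[:312];b=cv2.resize(b,None,fx=2.5,fy=2.5,interpolation=2)[:312]
cv2.imwrite("pics/crops.png",np.hstack([a,b]))
print(a.shape,b.shape)
E
```

```text
(312, 412, 3) (312, 350, 3)
```

View pics/crops.png

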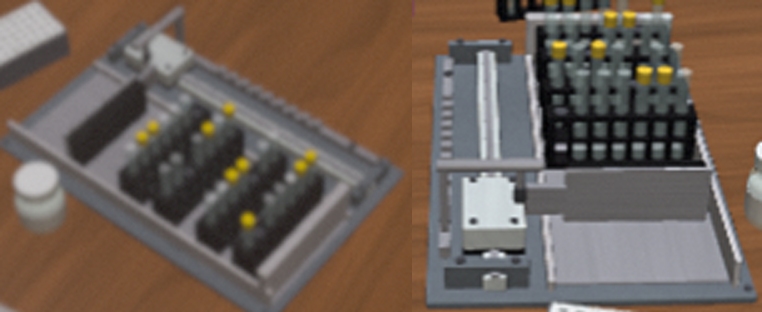

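The crops show the light grey bar. In the scene view it runs from about (237,190) to (259,169), and in the side view from about (245,235) to (287,235). The four dark racks have gaps between them, and the white end stop is at the far end.

Run:
```python
from h import *
np.set_printoptions(precision=4,suppress=True)
s=camera_params("scene");d=camera_params("side")
P=lambda x,y:(185+x/2.5,165+y/2.5)
Q=lambda x,y:(235+(x-412)/2.5,170+y/2.5)
print("bar ends",tri(s,P(183,11),d,Q(438,163)),tri(s,P(130,62),d,Q(543,163)))
print("bar on z.092",onplane(d,*Q(438,163),.092),onplane(d,*Q(543,163),.092),onplane(s,*P(183,11),.092),onplane(s,*P(130,62),.092))
print("tray corners scene",[onplane(s,*P(*c),.006) for c in((270,309),(402,172))])
print("tray corners side",[onplane(d,*Q(*c),.006) for c in((429,302),(756,298))])
o=get_obs();print(o["eef_pos"])
```

```text
bar ends [ 0.4074 -0.0904  0.0913] [ 0.5082 -0.1026  0.0831]
bar on z.092 [ 0.4074 -0.0916  0.092 ] [ 0.4992 -0.1071  0.092 ] [ 0.4079 -0.0899  0.092 ] [ 0.5249 -0.0991  0.092 ]
tray corners scene [array([0.7172, 0.2142, 0.006 ]), array([0.4517, 0.2623, 0.006 ])]
tray corners side [array([ 0.3862, -0.1766,  0.006 ]), array([ 0.6681, -0.2219,  0.006 ])]
[0.193  0.5677 0.2305]
```

```bash
python3 -m pendant '[-1,-0.61,-0.73,0,0,0,0, -1,-0.61,-0.73,0,0,0,0, -1,-0.61,-0.73,0,0,0,0, -1,-0.61,-0.73,0,0,0,0, -1,-0.61,-0.73,0,0,0,0, -1,-0.61,-0.73,0,0,0,0, -1,-0.61,-0.73,0,0,0,0, -1,-0.61,-0.73,0,0,0,0, -1,-0.61,-0.73,0,0,0,0, -1,-0.61,-0.73,0,0,0,0]' 40; python3 -m pendant '[-1,-0.61,-0.73,0,0,0,0, -1,-0.61,-0.73,0,0,0,0, -1,-0.61,-0.73,0,0,0,0, -1,-0.61,-0.73,0,0,0,0, -1,-0.61,-0.73,0,0,0,0, -1,0,0,0,0,0,-0.027, -1,0,0,0,0,0,-0.027, -1,0,0,0,0,0,0, -1,0,0,0,0,0,0, -1,0,0,0,0,0,0]'
python3 - <<'E'
from h import *
o=get_obs();print(o["eef_pos"],o["orientation"])
c=camera_params("wrist");p,d=snapshot("wrist");cv2.imwrite("pics/w1.png",p[:,:,::-1]);np.save("pics/w1d.npy",d);np.save("pics/w1E.npy",c["extrinsics"])
E
```

```text
time_s: 1.15
eef_pos: [0.3645, 0.1225, 0.2313]
orientation: [0.163, 0.987, 0.0, 0.0]
wrist_force: [1.7, -0.2, 0.6]
width: 0.085
grasp_force: 0.0
time_s: 2.15
eef_pos: [0.45, -0.0973, 0.2313]
orientation: [0.08, 0.997, -0.0, 0.0]
wrist_force: [-0.3, 0.1, 1.2]
width: 0.0856
grasp_force: 0.0
[ 0.44997061 -0.0972504   0.23128893] [ 7.96712368e-02  9.96821194e-01 -2.41940869e-05  3.26508638e-05]
```

View pics/w1.png

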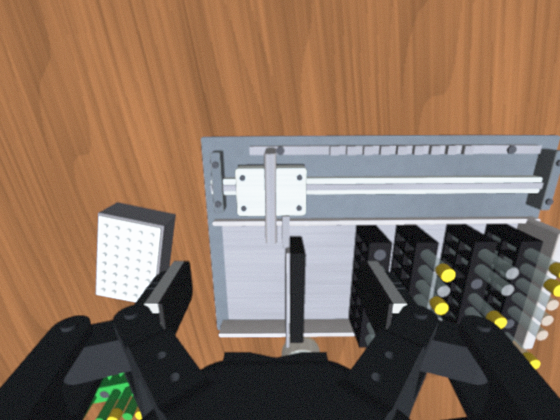

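The wrist view shows the bar running vertically from about (270,150) to (271,242), between the fingers in y. The notched strip lies along v≈150 and the racks are at u≈355-540.

Run:
```python
from h import *
np.set_printoptions(precision=4,suppress=True)
c=camera_params("wrist");d=np.load("pics/w1d.npy");s=camera_params("scene");sd=camera_params("side")
for u,v in((270,152),(270,165),(270,196),(271,220),(271,240)):
    print(u,v,d[v,u],atdepth(c,u,v,d[v,u]),onplane(c,u,v,.098))
print("tri mid wrist/side",tri(c,(270.3,196),sd,(266.2,235.2)))
a=onplane(c,206,140,.008);b=onplane(c,550,139,.008);print(a,b,np.degrees(np.arctan2((b-a)[0],(b-a)[1])))
a=onplane(c,215,222,.03);b=onplane(c,525,219.5,.03);print(np.degrees(np.arctan2((b-a)[0],(b-a)[1])))
# rack edges/stop/pad
for n,u,v,z in(("padface",304,290,.06),("r4 near",355,228,.072),("r1 far ",530,228,.072),("stop top",540,230,.084)):print(n,onplane(c,u,v,z),atdepth(c,u,v,d[v,u]))
print(np.degrees(np.arctan2(.997*.08*2,1)))
```

```text
270 152 0.3042208 [ 0.4101 -0.0963  0.067 ] [ 0.4064 -0.0952  0.098 ]
270 165 0.2773958 [ 0.4185 -0.0972  0.098 ] [ 0.4185 -0.0972  0.098 ]
270 196 0.28548107 [ 0.4485 -0.1021  0.0993] [ 0.4489 -0.1022  0.098 ]
271 220 0.2943997 [ 0.4739 -0.1053  0.0982] [ 0.474  -0.1053  0.098 ]
271 240 0.30080402 [ 0.4956 -0.1089  0.0986] [ 0.4959 -0.1089  0.098 ]
tri mid wrist/side [ 0.4513 -0.1022  0.0937]
[ 0.3902 -0.1743  0.008 ] [0.4555 0.252  0.008 ] 8.706991599836922
8.62790226263433
padface [ 0.5871 -0.0824  0.06  ] [ 0.5808 -0.0825  0.0693]
r4 near [ 0.5079 -0.0157  0.072 ] [ 0.5343 -0.0022  0.013 ]
r1 far  [0.54   0.1829 0.072 ] [0.5613 0.2169 0.0336]
stop top [0.5377 0.1838 0.084 ] [0.5592 0.2189 0.0461]
9.063459417173496
```

```bash
python3 -m pendant '[-1,-0.056,-0.097,0.4,0,0,-0.0025, -1,0,0,0.6,0,0,0, -1,0,0,0.6,0,0,0, -1,0,0,0.6,0,0,0, -1,0,0,0.56,0,0,0, -1,0,0,0.4,0,0,0, -1,0,0,0,0,0,0, 1,0,0,0,0,0,0, 1,0,0,0,0,0,0, 1,0,0,0,0,0,0]' 60;  python3 -m pendant '[1,0,0,0,0,0,0, 1,0,0,0,0,0,0, 1,0,0,0,0,0,0, 1,0,0,0,0,0,0, 1,0,0,0,0,0,0, 1,0,0,0,0,0,0, 1,0,0,0,0,0,0, 1,0,0,0,0,0,0, 1,0,0,0,0,0,0, 1,0,0,0,0,0,0]'
```

```text
time_s: 3.2
eef_pos: [0.4532, -0.1032, 0.075]
orientation: [0.075, 0.997, -0.0, 0.001]
wrist_force: [0.1, -0.3, 0.1]
width: 0.0439
grasp_force: 0.0
time_s: 4.2
eef_pos: [0.4524, -0.103, 0.074]
orientation: [0.075, 0.997, -0.0, 0.0]
wrist_force: [-3.3, 0.4, 6.6]
width: 0.01
grasp_force: 58.5
```

```bash
python3 -m pendant '[1,0,0,-0.04,0,0,0, 1,0,0,-0.04,0,0,0, 1,0,0,-0.04,0,0,0, 1,0,0,-0.04,0,0,0, 1,0,0,-0.04,0,0,0, 1,0,0,-0.02,0,0,0, 1,0,0,0,0,0,0, 1,0,0,0,0,0,0, 1,0,0,0,0,0,0, 1,0,0,0,0,0,0]'
python3 - <<'E'
from h import *
c=camera_params("wrist");p,d=snapshot("wrist");cv2.imwrite("pics/w2.png",p[:,:,::-1])
E
```

```text
time_s: 5.2
eef_pos: [0.4524, -0.1029, 0.0837]
orientation: [0.075, 0.997, -0.0, 0.001]
wrist_force: [7.0, -2.7, -9.0]
width: 0.0099
grasp_force: 58.3
```

View pics/w2.png

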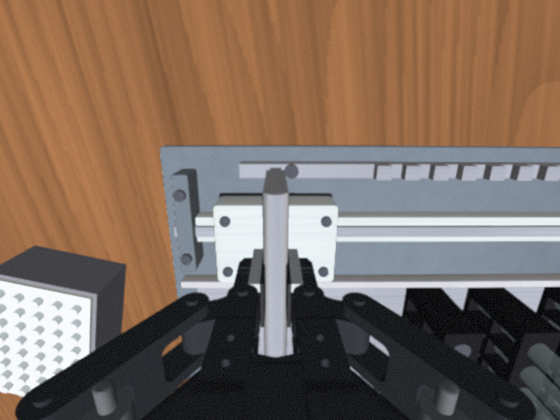

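The bar is held and lifted, with about 9 N pulling it down. Next I lift it slightly more and slide.

```bash
python3 -m pendant '[1,0,0,-0.02,0,0,0, 1,0,0.02,0,0,0,0, 1,0,0.06,0,0,0,0, 1,0,0.1,0,0,0,0, 1,0,0.1,0,0,0,0, 1,0,0.1,0,0,0,0, 1,0,0.1,0,0,0,0, 1,0,0.1,0,0,0,0, 1,0,0.08,0,0,0,0, 1,0,0.04,0,0,0,0]'
```

```text
time_s: 6.25
eef_pos: [0.4577, -0.0682, 0.0847]
orientation: [0.075, 0.997, -0.0, 0.001]
wrist_force: [7.0, -2.9, -9.4]
width: 0.01
grasp_force: 58.4
```

```bash
python3 -m pendant '[1,0,0.04,0,0,0,0, 1,0,0.04,0,0,0,0, 1,0,0.04,0,0,0,0, 1,0,0.04,0,0,0,0, 1,0,0.04,0,0,0,0, 1,0,0.05,0,0,0,0, 1,0,0.06,0,0,0,0, 1,0,0.06,0,0,0,0, 1,0,0.06,0,0,0,0, 1,0,0.06,0,0,0,0]'
```

```text
time_s: 7.25
eef_pos: [0.4613, -0.0442, 0.0847]
orientation: [0.075, 0.997, -0.0, 0.001]
wrist_force: [7.3, -2.5, -9.0]
width: 0.01
grasp_force: 58.4
```

```bash
python3 -m pendant '[1,0,0.06,0,0,0,0, 1,0,0.06,0,0,0,0, 1,0,0.06,0,0,0,0, 1,0,0.06,0,0,0,0, 1,0,0.06,0,0,0,0, 1,0,0.06,0,0,0,0, 1,0,0.06,0,0,0,0, 1,0,0.06,0,0,0,0, 1,0,0.06,0,0,0,0, 1,0,0.04,0,0,0,0]'
python3 - <<'E'
from h import *
p,d=snapshot("side");cv2.imwrite("pics/s2.png",cv2.resize(p[150:300,225:385,::-1],None,fx=3,fy=3,interpolation=2))
p,d=snapshot("scene");cv2.imwrite("pics/sc2.png",cv2.resize(p[160:295,185:350,::-1],None,fx=3,fy=3,interpolation=2))
E
```

```text
time_s: 8.25
eef_pos: [0.4657, -0.0158, 0.0847]
orientation: [0.075, 0.997, -0.0, 0.001]
wrist_force: [6.7, -3.9, -9.3]
width: 0.0097
grasp_force: 58.4
```

View pics/sc2.png

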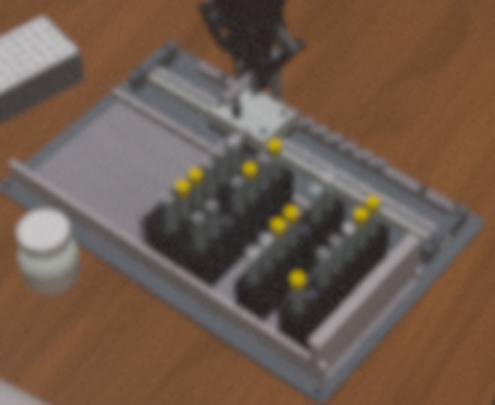

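The scene crop shows racks 3 and 4 already together, with gaps left between 3-2, 2-1 and 1 and the stop, all upright.

```bash
python3 -m pendant '[1,0,0.05,0,0,0,0, 1,0,0.05,0,0,0,0, 1,0,0.05,0,0,0,0, 1,0,0.05,0,0,0,0, 1,0,0.05,0,0,0,0, 1,0,0.05,0,0,0,0, 1,0,0.05,0,0,0,0, 1,0,0.05,0,0,0,0, 1,0,0.05,0,0,0,0, 1,0,0.05,0,0,0,0]'
```

```text
time_s: 9.35
eef_pos: [0.4694, 0.0086, 0.0847]
orientation: [0.075, 0.997, -0.001, 0.0]
wrist_force: [7.2, -5.8, -9.1]
width: 0.0101
grasp_force: 58.5
```

```bash
python3 -m pendant '[1,0,0.05,0,0,0,0, 1,0,0.05,0,0,0,0, 1,0,0.05,0,0,0,0, 1,0,0.04,0,0,0,0, 1,0,0.04,0,0,0,0, 1,0,0.04,0,0,0,0, 1,0,0.03,0,0,0,0, 1,0,0.03,0,0,0,0, 1,0,0.02,0,0,0,0, 1,0,0.02,0,0,0,0]'
python3 - <<'E'
from h import *
p,d=snapshot("scene");cv2.imwrite("pics/sc3.png",cv2.resize(p[160:295,185:350,::-1],None,fx=3,fy=3,interpolation=2))
E
```

```text
time_s: 10.35
eef_pos: [0.4721, 0.0269, 0.0847]
orientation: [0.075, 0.997, -0.001, 0.0]
wrist_force: [6.6, -5.9, -8.8]
width: 0.0098
grasp_force: 58.5
```

View pics/sc3.png

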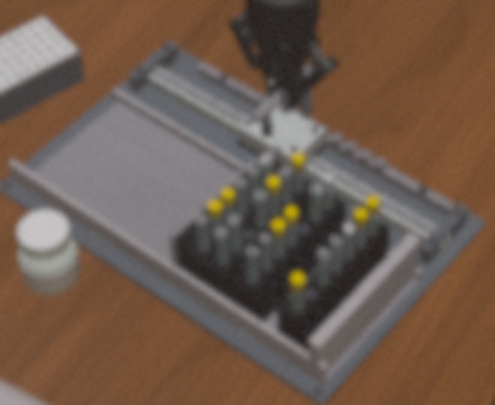

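Racks 4, 3 and 2 are now together. A small gap remains to rack 1, and another before the stop, so I slow down.

```bash
python3 -m pendant '[1,0,0.016,0,0,0,0, 1,0,0.016,0,0,0,0, 1,0,0.016,0,0,0,0, 1,0,0.016,0,0,0,0, 1,0,0.016,0,0,0,0, 1,0,0.016,0,0,0,0, 1,0,0.016,0,0,0,0, 1,0,0.012,0,0,0,0, 1,0,0.01,0,0,0,0, 1,0,0.01,0,0,0,0]'
```

```text
time_s: 11.4
eef_pos: [0.4732, 0.0339, 0.0847]
orientation: [0.075, 0.997, -0.001, 0.0]
wrist_force: [6.9, -4.6, -8.8]
width: 0.0099
grasp_force: 58.5
```

Run:
```python
from h import *
np.set_printoptions(precision=1,suppress=True)
c=camera_params("wrist");p,d=snapshot("wrist");cv2.imwrite("pics/w4.png",p[:,:,::-1])
```

```text
(no output)
```

View pics/w4.png

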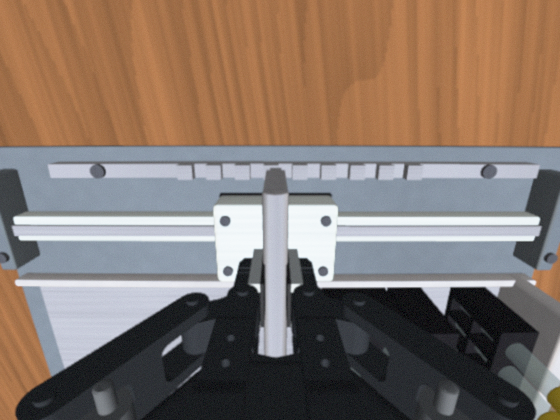

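The wrist view shows rack 1 near (450-505, 290), close to the stop, and still a gap to rack 2. I continue in small steps, watching the force.

```bash
python3 -m pendant '[1,0,0.01,0,0,0,0, 1,0,0.01,0,0,0,0, 1,0,0.01,0,0,0,0, 1,0,0.01,0,0,0,0, 1,0,0.01,0,0,0,0, 1,0,0.01,0,0,0,0, 1,0,0.01,0,0,0,0, 1,0,0.01,0,0,0,0, 1,0,0.005,0,0,0,0, 1,0,0.005,0,0,0,0]'
```

```text
time_s: 12.45
eef_pos: [0.4739, 0.0384, 0.0846]
orientation: [0.075, 0.997, -0.001, 0.0]
wrist_force: [7.0, -4.7, -8.9]
width: 0.01
grasp_force: 58.5
```

```bash
python3 -m pendant '[1,0,0.01,0,0,0,0, 1,0,0.01,0,0,0,0, 1,0,0.01,0,0,0,0, 1,0,0.01,0,0,0,0, 1,0,0.01,0,0,0,0, 1,0,0.01,0,0,0,0, 1,0,0.01,0,0,0,0, 1,0,0.01,0,0,0,0, 1,0,0.0,0,0,0,0, 1,0,0.0,0,0,0,0]'
```

```text
time_s: 13.45
eef_pos: [0.4745, 0.0422, 0.0846]
orientation: [0.075, 0.997, -0.001, 0.0]
wrist_force: [6.8, -5.1, -9.3]
width: 0.0101
grasp_force: 58.5
```

```bash
python3 -m pendant '[1,0,0.01,0,0,0,0, 1,0,0.01,0,0,0,0, 1,0,0.01,0,0,0,0, 1,0,0.01,0,0,0,0, 1,0,0.01,0,0,0,0, 1,0,0.01,0,0,0,0, 1,0,0.01,0,0,0,0, 1,0,0.01,0,0,0,0, 1,0,0.01,0,0,0,0, 1,0,0.0,0,0,0,0]'
```

```text
time_s: 14.45
eef_pos: [0.4752, 0.0467, 0.0846]
orientation: [0.075, 0.997, -0.001, 0.0]
wrist_force: [6.8, -5.3, -9.2]
width: 0.0099
grasp_force: 58.5
```

Run:
```python
from h import *
p,d=snapshot("scene");a=cv2.resize(p[160:295,185:350,::-1],None,fx=2.4,fy=2.4,interpolation=2)
q,d=snapshot("wrist");b=cv2.resize(q[230:392,370:560,::-1],None,fx=2,fy=2,interpolation=2)
cv2.imwrite("pics/c5.png",np.hstack([a[:324],b[:324]]))
```

```text
(no output)
```

View pics/c5.png

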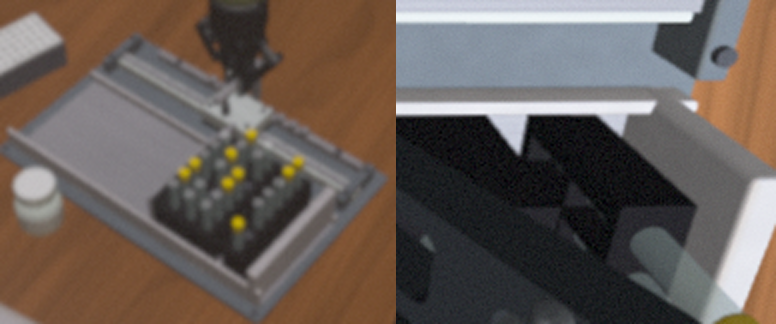

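The wrist crop shows rack 2's top right corner at about (416,287), rack 1's top at about (435-470, 287), and the stop's inner edge at about (492,287). Real gaps remain, so I compute them.

Run:
```python
from h import *
np.set_printoptions(precision=4,suppress=True)
c=camera_params("wrist");t=np.array([.151,.9885,0])
print([round(float(onplane(c,u,287.5,.072)@t),4) for u in(416,435.5,470.5,492)])
```

```text
[0.2057, 0.218, 0.2402, 0.254]
```

```bash
python3 -m pendant '[1,0,0.03,0,0,0,0, 1,0,0.04,0,0,0,0, 1,0,0.04,0,0,0,0, 1,0,0.05,0,0,0,0, 1,0,0.05,0,0,0,0, 1,0,0.05,0,0,0,0, 1,0,0.04,0,0,0,0, 1,0,0.04,0,0,0,0, 1,0,0.03,0,0,0,0, 1,0,0.02,0,0,0,0]'
```

```text
time_s: 15.55
eef_pos: [0.4781, 0.0659, 0.0846]
orientation: [0.075, 0.997, -0.001, 0.0]
wrist_force: [6.7, -5.5, -8.7]
width: 0.0101
grasp_force: 58.5
```

Run:
```python
from h import *
q,d=snapshot("wrist");cv2.imwrite("pics/c6.png",cv2.resize(q[230:392,370:560,::-1],None,fx=3,fy=3,interpolation=2))
```

```text
(no output)
```

View pics/c6.png

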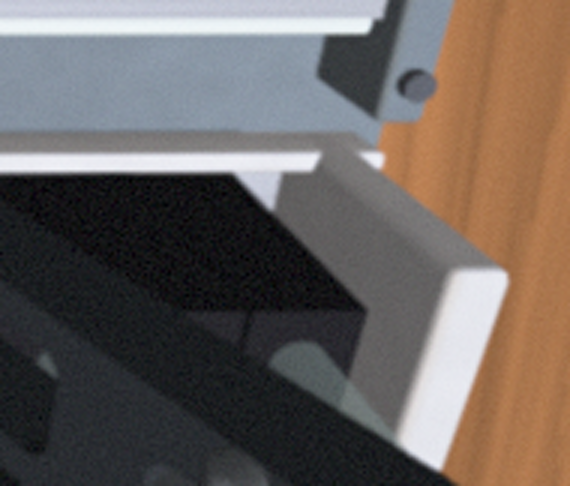

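All four racks are together now. Rack 1's edge is at crop (235,173) and the stop's top edge at about (338,173).

```bash
python3 - <<'E'
from h import *
c=camera_params("wrist");t=np.array([.151,.9885,0])
for p in((235,173),(338,173),(365,310),(495,310)):print(onplane(c,370+p[0]/3,230+p[1]/3,.072)@t)
E
python3 -m pendant '[1,0,0.02,0,0,0,0, 1,0,0.03,0,0,0,0, 1,0,0.03,0,0,0,0, 1,0,0.03,0,0,0,0, 1,0,0.03,0,0,0,0, 1,0,0.02,0,0,0,0, 1,0,0.02,0,0,0,0, 1,0,0.02,0,0,0,0, 1,0,0.01,0,0,0,0, 1,0,0.0,0,0,0,0]'
```

```text
0.24570004670878076
0.2676264059476904
0.2821097978438708
0.3121731394948491
time_s: 16.6
eef_pos: [0.4796, 0.0761, 0.0845]
orientation: [0.075, 0.997, -0.001, 0.0]
wrist_force: [6.8, -5.5, -8.3]
width: 0.01
grasp_force: 58.5
```

```bash
python3 -m pendant '[1,0,0.01,0,0,0,0, 1,0,0.01,0,0,0,0, 1,0,0.01,0,0,0,0, 1,0,0.01,0,0,0,0, 1,0,0.01,0,0,0,0, 1,0,0.01,0,0,0,0, 1,0,0.01,0,0,0,0, 1,0,0.01,0,0,0,0, 1,0,0.01,0,0,0,0, 1,0,0.0,0,0,0,0]'
```

```text
time_s: 17.6
eef_pos: [0.4803, 0.0805, 0.0845]
orientation: [0.075, 0.997, -0.001, 0.0]
wrist_force: [7.1, -5.1, -9.4]
width: 0.01
grasp_force: 58.5
```

```bash
python3 -m pendant '[1,0,0.008,0,0,0,0, 1,0,0.008,0,0,0,0, 1,0,0.008,0,0,0,0, 1,0,0.008,0,0,0,0, 1,0,0.008,0,0,0,0, 1,0,0.008,0,0,0,0, 1,0,0.008,0,0,0,0, 1,0,0.008,0,0,0,0, 1,0,0.0,0,0,0,0, 1,0,0.0,0,0,0,0]'
```

```text
time_s: 18.6
eef_pos: [0.4808, 0.0837, 0.0845]
orientation: [0.075, 0.997, -0.001, 0.0]
wrist_force: [6.9, -6.0, -8.8]
width: 0.0101
grasp_force: 58.5
```

```bash
python3 -m pendant '[1,0,0.008,0,0,0,0, 1,0,0.008,0,0,0,0, 1,0,0.008,0,0,0,0, 1,0,0.008,0,0,0,0, 1,0,0.008,0,0,0,0, 1,0,0.008,0,0,0,0, 1,0,0.008,0,0,0,0, 1,0,0.0,0,0,0,0, 1,0,0.0,0,0,0,0, 1,0,0.0,0,0,0,0]'
```

```text
time_s: 19.6
eef_pos: [0.4811, 0.0859, 0.0844]
orientation: [0.075, 0.997, -0.001, 0.0]
wrist_force: [7.1, -8.7, -8.8]
width: 0.0097
grasp_force: 58.6
```

```bash
python3 -m pendant '[1,0,0.006,0,0,0,0, 1,0,0.006,0,0,0,0, 1,0,0.006,0,0,0,0, 1,0,0.006,0,0,0,0, 1,0,0.006,0,0,0,0, 1,0,0.006,0,0,0,0, 1,0,0.006,0,0,0,0, 1,0,0.006,0,0,0,0, 1,0,0.0,0,0,0,0, 1,0,0.0,0,0,0,0]'
```

```text
time_s: 20.6
eef_pos: [0.4813, 0.0872, 0.0843]
orientation: [0.075, 0.997, -0.002, 0.0]
wrist_force: [6.9, -14.7, -9.3]
width: 0.0097
grasp_force: 58.7
```

The push reads about 12-13 N and is rising with foam-like stiffness, so the row is closed against the stop. I ease back 2 mm, then lower the bar gently while still holding it.

```bash
python3 -m pendant '[1,0,-0.01,0,0,0,0, 1,0,-0.01,0,0,0,0, 1,0,-0.01,0,0,0,0, 1,0,-0.01,0,0,0,0, 1,0,0,0.012,0,0,0, 1,0,0,0.012,0,0,0, 1,0,0,0.012,0,0,0, 1,0,0,0.012,0,0,0, 1,0,0,0.012,0,0,0, 1,0,0,0,0,0,0]'
```

```text
time_s: 21.6
eef_pos: [0.4812, 0.0862, 0.0815]
orientation: [0.075, 0.997, -0.002, 0.0]
wrist_force: [6.1, -9.2, -7.6]
width: 0.0098
grasp_force: 58.7
```

```bash
python3 -m pendant '[1,0,-0.01,0,0,0,0, 1,0,-0.01,0,0,0,0, 1,0,0,0.008,0,0,0, 1,0,0,0.008,0,0,0, 1,0,0,0.008,0,0,0, 1,0,0,0.008,0,0,0, 1,0,0,0,0,0,0, 1,0,0,0,0,0,0, 1,0,0,0,0,0,0, 1,0,0,0,0,0,0]'
```

```text
time_s: 22.6
eef_pos: [0.4812, 0.0856, 0.081]
orientation: [0.075, 0.997, -0.001, 0.0]
wrist_force: [1.3, -7.9, 1.6]
width: 0.0095
grasp_force: 59.8
```

The bar is resting on a land, since the z load has vanished at +7 mm. I open the fingers just enough to free the bar, so that one finger can then nudge it back.

```bash
python3 -m pendant '[0.5,0,0,0,0,0,0, 0.5,0,0,0,0,0,0, 0.5,0,0,0,0,0,0, 0.5,0,0,0,0,0,0, 0.5,0,0,0,0,0,0, 0.5,0,0,0,0,0,0, 0.5,0,0,0,0,0,0, 0.5,0,0,0,0,0,0, 0.5,0,0,0,0,0,0, 0.5,0,0,0,0,0,0]'
```

```text
time_s: 23.6
eef_pos: [0.4808, 0.0871, 0.0807]
orientation: [0.075, 0.997, -0.0, -0.0]
wrist_force: [-0.7, -0.3, -0.3]
width: 0.0216
grasp_force: 0.0
```

```bash
python3 -m pendant '[0.5,0,-0.02,0,0,0,0, 0.5,0,-0.02,0,0,0,0, 0.5,0,-0.02,0,0,0,0, 0.5,0,-0.02,0,0,0,0, 0.5,0,-0.01,0,0,0,0, 0.5,0,-0.01,0,0,0,0, 0.5,0,-0.01,0,0,0,0, 0.5,0,-0.01,0,0,0,0, 0.5,0,-0.01,0,0,0,0, 0.5,0,0,0,0,0,0]'
```

```text
time_s: 24.6
eef_pos: [0.4798, 0.0807, 0.0807]
orientation: [0.075, 0.997, -0.0, -0.0]
wrist_force: [0.3, 0.1, -0.4]
width: 0.0211
grasp_force: 0.0
```

```bash
python3 -m pendant '[0.5,0,-0.01,0,0,0,0, 0.5,0,-0.01,0,0,0,0, 0.5,0,-0.01,0,0,0,0, 0.5,0,-0.01,0,0,0,0, 0.5,0,-0.01,0,0,0,0, 0.5,0,-0.01,0,0,0,0, 0.5,0,0,0,0,0,0, 0.5,0,0,0,0,0,0, 0.5,0,0,0,0,0,0, 0.5,0,0,0,0,0,0]'
```

```text
time_s: 25.6
eef_pos: [0.4793, 0.0778, 0.0806]
orientation: [0.075, 0.997, 0.0, -0.0]
wrist_force: [1.6, 3.4, -3.2]
width: 0.0216
grasp_force: 2.0
```

```bash
python3 -m pendant '[0.5,0,-0.01,0,0,0,0, 0.5,0,-0.01,0,0,0,0, 0.5,0,-0.01,0,0,0,0, 0.5,0,-0.01,0,0,0,0, 0.5,0,-0.01,0,0,0,0, 0.5,0,-0.01,0,0,0,0, 0.5,0,0,0,0,0,0, 0.5,0,0,0,0,0,0, 0.5,0,0,0,0,0,0, 0.5,0,0,0,0,0,0]'
```

```text
time_s: 26.6
eef_pos: [0.4791, 0.0746, 0.0808]
orientation: [0.075, 0.997, -0.0, 0.0]
wrist_force: [-0.2, 0.5, -1.0]
width: 0.0212
grasp_force: 0.0
```

```bash
cat > bz.py <<'E'
from h import *
c=camera_params("wrist");p,d=snapshot("wrist")
t=np.array([.151,.9885,0])
for v in(192,205,220):
    P=[atdepth(c,u,v,d[v,u]) for u in range(255,300)]
    q=[x for x in P if x[2]>.085 and x[2]<.12]
    if q:
        q=np.array(q);print(v,len(q),"ztop",np.round(np.percentile(q[:,2],[50,90]),4),"ymid",(q@t).mean().round(4))
cv2.imwrite("pics/bz.png",p[150:310,190:390,::-1])
E
python3 bz.py
```

```text
192 26 ztop [0.0975 0.0983] ymid 0.1507
205 26 ztop [0.0972 0.0987] ymid 0.1508
220 25 ztop [0.0977 0.0985] ymid 0.1506
```

The bar's top is back at 98 mm, so the catch has dropped into a notch about 5 mm behind the closed row. I open fully and retreat upwards.

```bash
python3 -m pendant '[-1,0,0,0,0,0,0, -1,0,0.03,0,0,0,0, -1,0,0.03,0,0,0,0, -1,0,0.02,0,0,0,0, -1,0,0,0,0,0,0, -1,0,0,0,0,0,0, -1,0,0,-0.3,0,0,0, -1,0,0,-0.6,0,0,0, -1,0,0,-0.6,0,0,0, -1,0,0,-0.6,0,0,0]'; python3 -m pendant '[-1,0,0,-0.3,0,0,0, -1,0,0,0,0,0,0, -1,0,0,0,0,0,0, -1,0,0,0,0,0,0, -1,0,0,0,0,0,0, -1,0,0,0,0,0,0, -1,0,0,0,0,0,0, -1,0,0,0,0,0,0, -1,0,0,0,0,0,0, -1,0,0,0,0,0,0]'
python3 - <<'E'
from h import *
c=camera_params("wrist");p,d=snapshot("wrist");cv2.imwrite("pics/w9.png",p[:,:,::-1])
P=[atdepth(c,u,v,d[v,u]) for v in range(175,215,4) for u in range(220,330)]
q=np.array([x for x in P if .085<x[2]<.12]);print(len(q),np.percentile(q[:,2],[50,90]),(q@np.array([.151,.9885,0])).mean())
E
```

```text
time_s: 27.65
eef_pos: [0.4792, 0.0787, 0.1867]
orientation: [0.075, 0.997, -0.0, -0.0]
wrist_force: [1.9, -0.0, -0.6]
width: 0.0851
grasp_force: 0.0
time_s: 28.65
eef_pos: [0.4796, 0.0787, 0.2007]
orientation: [0.075, 0.997, 0.0, 0.0]
wrist_force: [-0.4, 0.4, 0.8]
width: 0.0848
grasp_force: 0.0
129 [0.09725388 0.09845408] 0.15096295982199
```

View pics/w9.png

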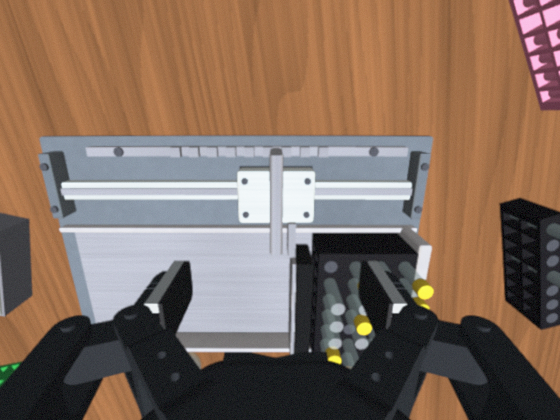

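The view shows the four racks closed against the stop (u 312-418), the pad just behind them (u≈303), and the bar down at u≈276. The robot is clear.

```bash
python3 -c "
from rig import *
print(job_done())"
```

```text
the job is handed in; nothing more can be done
None
```

The job is handed in at about 29 s: the four racks stand closed up against the end stop, the bar is fully down with its catch in a notch and the pad an estimated 5–6 mm from the last rack, and the robot is clear; no verdict was returned.

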